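# Cut the bench power, then align and press home the station's access panel

## Task

Before closing up the rework station, cut the bench power: swing the sprung lever on the small switch box over to its stop and let it spring back. Then turn the wing fastener on the station's access panel until the wing lies in line with the two index ribs, and press the panel down flush on its frame; finish while still holding it pressed there with the fingers. Leave the phone, the jar, the spool and the parts tray where they are.

Things in the scene. Friction and masses are not known exactly. Their poses are not given: they have to be found in the camera images.
- station: Grey box-shaped rework station, fixed, 240 x 190 x 100 mm (its x, y, z). Origin: centre of its underside, on the bench; z up; its front with the display faces its -x. In its top, 100 mm above the bench, is a dark frame over which the aluminium access panel is sprung, centred on the station.
- panel_top (a point): Centre of the access panel's upper face, under the wing fastener. Panel 170 (x) x 130 (y) x 5 mm, axes as the station's; upper face 113 mm above the bench at rest, 105 mm when flush on the frame. On it two dark raised index ribs (24 x 5 x 3 mm) lie along the x axis, centred 46 mm before and behind the fastener's axis.
- panel (a joint): How far the panel is pressed down, m: 0 sprung up, 0.008 flush on the frame. Slides straight down; takes about 4 N to start it, 10 N to hold it flush; springs up when let go. Beneath it the fastener's stud bar enters its slot only when the wing is within about 0.2 rad of the line of the ribs; otherwise the panel stops after 1 to 2 mm.
- wing (a joint): Angle of the wing fastener, rad, counter-clockwise seen from above: 0 when the wing lies in line with the ribs (along the station's x axis). It starts between -1.3 and -0.65, can turn from -1.5 to 0.6, has light friction (0.06 N m), no detent, and stays where it is left.
- wing_top (a point): Centre of the top of the wing: a black upright bar 46 mm long, 10 mm thick, that stands from 4 to 28 mm above the panel's upper face (below it a round foot 26 mm across, 4 mm high). Top 141 mm above the bench at rest. x axis along the wing's length, z up along the turning axis.
- switchbox: Small grey power-cut switch box, fixed to the bench, 100 (x) x 70 (y) x 50 mm, with two 26 mm high dark cheeks on top that carry the lever. Origin: centre of its underside; z up. It stands to the left or to the right of the station. The lever turns about the box's y axis, 60 mm above the bench over the origin.
- lever (a joint): Angle of the sprung lever, rad: 0 at rest (it leans 0.5 rad to the box's -x), 1.0 at its stop (leaning 0.5 rad to +x). A spring returns it: about 1.5 N at the ball to start it, 4.5 N at the stop.
- lever_ball (a point): Centre of the black ball, 28 mm across, at the lever's end, 120 mm from its turning axis, on a steel rod 12 mm thick; 165 mm above the bench at rest, 180 mm at mid swing. Its x, z axes are those of the switch box when the lever is at rest.
- tray: White open parts tray, loose, 110 x 85 x 35 mm, origin at the centre of its underside; to be left alone. It stands on the other side of the station from the switch box.
- phone: Black phone lying flat, loose, 72 x 150 x 9 mm, origin at the centre of its underside; to be left alone.
- jar: Small amber flux jar, loose, 48 mm across, 45 mm high, origin at the centre of its underside; to be left alone.
- spool: Grey solder spool standing on its flange, loose, 60 mm across, 34 mm high, origin at the centre of its underside; to be left alone.

How it is judged (in metres and radians):
On the way, in this order (a step that is already met when the one before it is completed fails the run):
1. the lever has been swung to its stop (value of joint lever above 0.9 rad), for 0.05 s.
2. the lever has sprung back (value of joint lever below 0.12 rad), for 0.2 s.
3. the wing lies in line with the ribs (value of joint wing between -0.2 and 0.2 rad), for 0.2 s.
4. the panel is pressed flush on its frame (value of joint panel above 0.0065 m), for 0.2 s.
At the end, for the whole second after the job is handed in: The panel is held down within 1.5 mm of flush (joint above 0.0065 m) by the robot's fingers (more than 4 N on the panel or its wing), the wing lies within 0.22 rad of the line of the ribs, and the lever is back within 0.12 rad of rest. The program finishes while holding (value of joint panel above 0.0065 m and value of joint wing between -0.22 and 0.22 rad and value of joint lever below 0.12 rad and contact force between the fingers and station above 4 N); the arm keeps its last pose, push and grip.
It fails at once if a bystander (phone, jar, spool or tray) was moved by more than 30 mm (distance of any of phone, jar, spool, tray from where it was at the start of the episode above 0.03 m).
It also fails if it takes over 45 s, if anything falls off the work surface, if the arm or the gripper's body presses on something with over 40 N, if the wrist force passes 120 N, or if a joint passes its speed limit or range.

## Robot

A 6-joint arm with a two-finger parallel gripper is mounted at the origin on the work surface. World frame = base frame: x ahead of the robot, y to its left, z up, the work surface at z = 0. Lengths are in mm, angles in rad, forces in N, time in s.
With the tool pointing down it reaches from about 300 to 775 mm from the base axis. Payload 14.6 kg.
Tool frame: the origin (TCP) lies on the centre line of the jaws, within the pads' length; the fingertips stand 8 mm ahead of it and the grasp point (between the pads) lies 11 mm behind it; z points along the fingers, y is the line along which they close (so a half turn about z gives the same grasp; the last joint's range is limited). The gripper opens to 94 mm and grips with 3 to 60 N. Pads are 16 mm wide; open, the fingers measure 119 mm over their backs; the gripper's body (75 mm by 177 mm) begins 78 mm behind the grasp point.
Start: joints at [-1.379, 0.3, 1.521, -0, 1.321, -0.067], TCP at [140.75, -531.675, 213.446] pointing down, gripper open.
Joint ranges: [-3.03, 3.03], [-0.79, 2.21], [0.23, 2.52], [-1.04, 4.18], [0, 3.07], [-2.55, 2.55]. Speed limits (rad/s): [2.22, 2.22, 2.57, 3.14, 3.14, 3.14].

## Interface

Orientations are given as [roll, pitch, yaw] about the fixed x, y, z axes, in that order (R = Rz(yaw) Ry(pitch) Rx(roll)).
In Python, from cell import manip gives the robot as it stands.
- The arm moves only by the tool jog_arm, never from a script. Its argument "rows" is one flat list of numbers, 7 for each row, row after row: the shift along the world's x, y, z in cm, then the turn, a rotation vector about the world's x, y, z in rad, then the closure, from 0 (fully open) to 1 (shut). In form: [dx, dy, dz, rx, ry, rz, fingers, dx, dy, dz, rx, ry, rz, fingers, ...]. A call has 1 to 20 rows; each row shifts and turns the commanded pose from where the row before left it; what a row does not reach is not made up. A row lasts 1/12 s, in which the tool goes at most 41.7 mm and 7.16 degrees, less where a joint would pass 70% of its speed; a pose out of reach is approached as far as the arm can. A call with a gripper value outside its range is refused whole. The fingers move at their own pace and stop on an object; "newtons" is the grip in N (left out, the last holds). Time passes only in rows, so rows that do not move let the fingers close. It gives the time, the measured TCP pose, the force, the opening and the grip force at its end, in the units of the state.
- manip.read_state(): the state, without advancing time (a new reading comes with each control period).
- manip.camera(name): name is "scene" or "top" or "wrist"; returns (picture, depth): 384x512x3 uint8, blue, green, red; 384x512 float32, mm along the optical axis (not along the pixel's ray), 0 where there is no reading.
- manip.camera_model(name): a dict with "K" (3x3 intrinsics, pixels), "R" (3x3) and "t" (3): a world point X has camera coordinates R X + t. Camera axes: x right, y down, z forward; pixel columns grow to the right and rows downward; lengths in mm; the calibration is good to about 2 mm. The wrist camera is an equidistant fisheye: a pixel r from the principal point sees the ray r / f radians off the axis. A picture is of the moment at which its call begins: read the wrist's pose just before it. camera_model takes no time and is no camera call; for the wrist camera it gives the pose at the moment of the call.
- manip.sign_off(): hands the job in; it is judged then, once.
The state is a dict: "clock": time; "joints": joint angles; "qd": joint speeds; "effort": joint torques, N m; "eef_pos": TCP position; "eef_rot": TCP orientation; "wrist_force": force on the tool from outside, world axes, zero at the start; "moment": the same for the moment, N m; "finger_gap": finger opening in mm; "finger_force": force on a finger pad.
Only numpy, scipy, OpenCV 4.12 (cv2) and the standard library are available. Lean on these libraries where they do the work, as an engineer would, in place of code of your own. Each camera call takes 0.05 s, during which the arm holds its last target. There are 200 camera calls.

## Working session

There is one attempt and no reset: what is moved stays moved. The work goes in short steps, Python scripts to look and compute and a tool call to move; the robot and the scene stay as the last step left them, time stands still between calls to the robot, and variables do not carry over. Pictures are saved under pics/ and viewed, at most 10 in all, crops included, and the job is handed in when it is done.

Besides the shell and the picture viewer there is one more tool, called after "Emit:" by a JSON object that holds its "api" and its "payload", one argument or row to a line. jog_arm: Moves the arm, as the interface text tells. Its arguments: {"type":"object","properties":{"rows":{"type":"array"},"newtons":{"type":"number"}},"required":["rows"]}

```bash
mkdir -p pics; cat > h.py <<'E'
import numpy as np, cv2
from cell import manip
def grab(n,tag):
    m=manip.camera_model(n); p,d=manip.camera(n)
    cv2.imwrite(f'pics/{tag}.png',p); np.savez(f'pics/{tag}.npz',d=d,p=p,**{k:np.array(m[k]) for k in 'KRt'}); return p,d
def pt(tag,u,v,z=None):
    f=np.load(f'pics/{tag}.npz'); K,R,t=f['K'],f['R'],f['t'].ravel()
    r=np.linalg.inv(K)@[u,v,1]
    if z is None:
        d=f['d'][int(v)-1:int(v)+2,int(u)-1:int(u)+2]; return R.T@(r*np.median(d[d>0])-t)
    o=-R.T@t; w=R.T@r; return o+w*(z-o[2])/w[2]
E
python3 - <<'E'
from h import *
print(manip.read_state())
a,_=grab('scene','s1'); b,_=grab('top','t1')
for n in ('s1','t1'):
    f=np.load(f'pics/{n}.npz');print(n,f['K'].round(1).tolist(),(-f['R'].T@f['t'].ravel()).round(0))
E
```

```text
{'clock': 0.0, 'joints': array([-1.37860550e+00,  3.00468622e-01,  1.52160482e+00, -1.77959832e-05,
        1.32073921e+00, -6.66043153e-02]), 'qd': array([-7.54605171e-04, -6.83536688e-05,  3.18278143e-04,  1.22216587e-03,
        1.00871302e-03, -2.04079617e-03]), 'effort': array([ 1.64841826e-03, -5.31810236e+01, -3.52738953e+01,  7.09558278e-02,
        2.43069429e-02, -8.50097626e-05]), 'eef_pos': array([ 140.69177969, -531.4171653 ,  212.87765755]), 'eef_rot': array([-3.14037421e+00, -6.39983861e-05,  2.58799517e-01]), 'wrist_force': array([-0.33634304, -0.56944096, -0.35215831]), 'moment': array([-0.02297254, -0.02607504,  0.01985312]), 'finger_force': 0.0, 'finger_gap': 93.78449320048665}
s1 [[471.2, 0.0, 254.7], [0.0, 471.2, 189.3], [0.0, 0.0, 1.0]] [1120. -744.  785.]
t1 [[441.5, 0.0, 259.8], [0.0, 441.5, 186.1], [0.0, 0.0, 1.0]] [ 435.    2. 1113.]
```

View pics/s1.png

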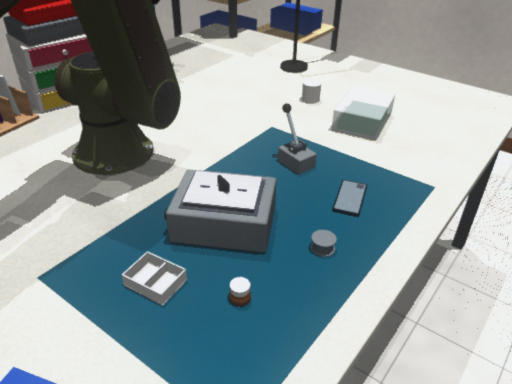

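View pics/t1.png

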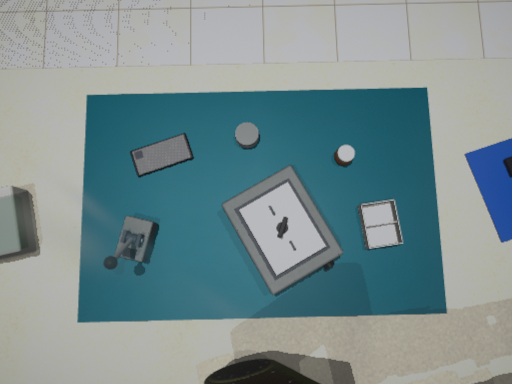

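The scene view shows the station at the centre, the switch box behind it and the tray in front. In the top view the switch box is at about (135,240) with its ball at (111,262). The station is at (282,229), with ribs at (272,211) and (293,246). I'll enlarge both areas of the top view.

```bash
python3 - <<'E'
from h import *
p=cv2.imread('pics/t1.png')
a=cv2.resize(p[205:285,95:170],None,fx=7,fy=7,interpolation=cv2.INTER_CUBIC)[:560]
b=cv2.resize(p[160:300,215:350],(540,560),interpolation=cv2.INTER_CUBIC)
b=cv2.resize(b,(540,560))
cv2.imwrite('pics/ca.png',a);cv2.imwrite('pics/cb.png',b)
q=cv2.imread('pics/s1.png')
c=cv2.resize(q[95:175,265:330],None,fx=7,fy=7,interpolation=cv2.INTER_CUBIC);cv2.imwrite('pics/cc.png',c)
for u,v in((111,262),(111,261),(282,229),(272,211),(293,246),(250,220)):print(u,v,pt('t1',u,v).round(1))
print('scene ball',pt('s1',287,107).round(1))
E
```

```text
111 262 [433.3 312.5 178. ]
111 261 [435.4 312.7 177.5]
282 229 [496.1 -48.4 141.5]
272 211 [539.  -28.3 115.5]
293 246 [459.2 -73.2 115.3]
250 220 [519.8  22.  113.8]
scene ball [440.9 309.5 170.6]
```

View pics/ca.png

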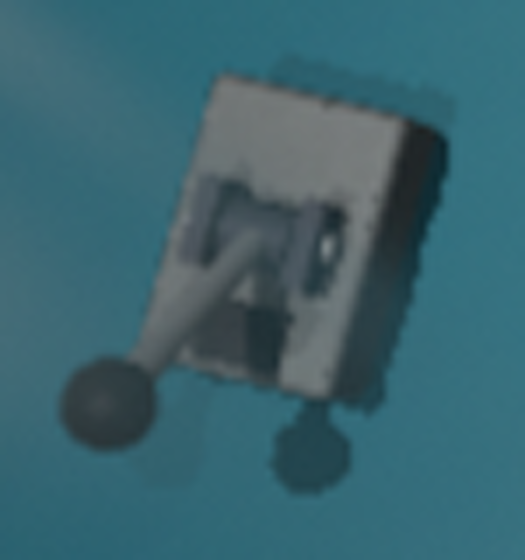

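View pics/cb.png

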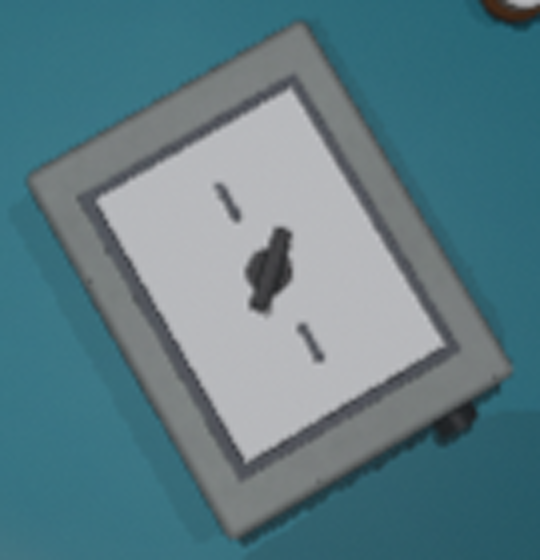

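View pics/cc.png

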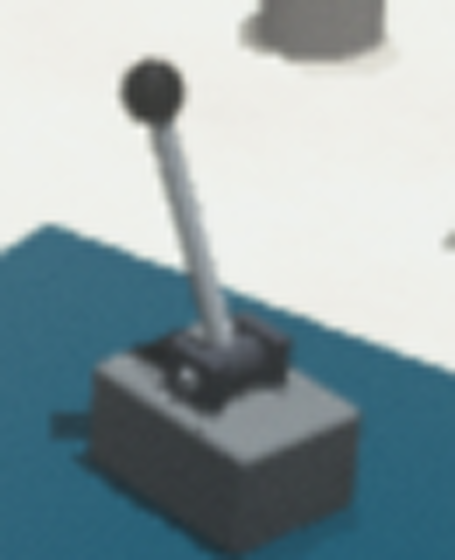

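In the crops, the box top corners are at crop (220,75), (408,122) and (330,398), with the ball at (108,403). The ball in the scene crop is at (152,92). The ribs are at (228,202) and (312,343), and the wing ends are at (284,232) and (260,308).

```bash
python3 - <<'E'
from h import *
ca=lambda x,y:(95+x/7-.43,205+y/7-.43); cb=lambda x,y:(215+x/4-.37,160+y/4-.37)
def ray(tag,u,v):
    f=np.load(f'pics/{tag}.npz');R=f['R'];o=-R.T@f['t'].ravel();w=R.T@np.linalg.inv(f['K'])@[u,v,1];return o,w/np.linalg.norm(w)
def tri(a,b):
    M=0;s=0
    for o,w in(a,b):
        P=np.eye(3)-np.outer(w,w);M=M+P;s=s+P@o
    return np.linalg.solve(M,s)
print('ball tri',tri(ray('t1',*ca(108,403)),ray('s1',265+152/7-.43,95+92/7-.43)).round(1), 'at165',pt('t1',*ca(108,403),165).round(1))
A,B,C=[pt('t1',*ca(*q),50) for q in((220,75),(408,122),(330,398))]
x=(B-C)[:2];y=(A-B)[:2];print('box',A,B,C,np.linalg.norm(x),np.linalg.norm(y),'yaw',np.arctan2(x[1],x[0]),np.arctan2(-y[0],y[1]),'centre',(A+C)/2)
S=[pt('t1',*cb(*q),100) for q in((303,22),(32,178),(237,538),(510,372))]
print('station c',np.mean(S,0)); 
d=(S[0]+S[1]-S[2]-S[3])/2; print(np.linalg.norm(d),'yaw',np.arctan2(d[1],d[0]))
r1,r2=[pt('t1',*cb(*q),116) for q in((228,202),(312,343))];d=r1-r2;ry=np.arctan2(d[1],d[0]);print('ribs c',(r1+r2)/2,np.linalg.norm(d),ry)
w1,w2=[pt('t1',*cb(*q),141) for q in((284,232),(260,308))];d=w1-w2;wy=np.arctan2(d[1],d[0]);print('wing c',(w1+w2)/2,np.linalg.norm(d),wy,wy-ry)
for n,(u,v) in dict(phone=(162,154),spool=(247,134),jar=(345,155),tray=(381,225)).items(): print(n,pt('t1',u,v).round())
E
```

```text
ball tri [432.7 319.6 162. ] at165 [433.1 318.9 165. ]
box [543.49329161 322.26068114  50.        ] [525.79353764 257.20705156  50.        ] [432.76416773 282.1732846   50.        ] 96.3212149959974 67.41851387033097 yaw -0.2621913741275589 -0.26564895096138774 centre [488.12872967 302.21698287  50.        ]
station c [500.65820339 -50.79039699 100.        ]
233.5963178090883 yaw 0.49794577603870244
ribs c [500.75954745 -49.93345007 116.        ] 91.98802200393204 0.5093116698932247
wing c [500.28116539 -49.93884235 141.        ] 43.8111029991314 -0.3369124162141418 -0.8462240861073665
phone [703. 246.  10.]
spool [744.  27.  35.]
jar [ 682. -215.   44.]
tray [ 509. -304.    4.]
```

Emit:
{"api": "jog_arm", "payload": {
  "rows": [1.86, 2.87, 0, 0, 0, 0.12, 1, 1.86, 2.87, 0, 0, 0, 0.12, 1, 1.86, 2.87, 0, 0, 0, 0.12, 1, 1.86, 2.87, 0, 0, 0, 0.12, 1, 1.86, 2.87, 0, 0, 0, 0.12, 1, 1.86, 2.87, 0, 0, 0, 0.12, 1, 1.86, 2.87, 0, 0, 0, 0.12, 1, 1.86, 2.87, 0, 0, 0, 0.12, 1, 1.86, 2.87, 0, 0, 0, 0.12, 1, 1.86, 2.87, 0, 0, 0, 0.12, 1, 1.86, 2.87, 0, 0, 0, 0.12, 1, 1.86, 2.87, 0, 0, 0, 0.12, 1, 1.86, 2.87, 0, 0, 0, 0.12, 1, 1.86, 2.87, 0, 0, 0, 0.12, 1, 1.86, 2.87, 0, 0, 0, 0.12, 1],
  "newtons": 20
}}

```text
clock: 1.35
eef_pos: [420.3, -99.5, 213.4]
eef_rot: [-3.142, -0.0, 2.065]
wrist_force: [-0.1, -0.2, -1.5]
finger_gap: 0.3
finger_force: 0.0
```

Emit:
{"api": "jog_arm", "payload": {
  "rows": [-0.24, 3.07, 0, 0, 0, 0.058, 1, -0.24, 3.07, 0, 0, 0, 0.058, 1, -0.24, 3.07, 0, 0, 0, 0.058, 1, -0.24, 3.07, 0, 0, 0, 0.058, 1, -0.24, 3.07, 0, 0, 0, 0.058, 1, -0.24, 3.07, 0, 0, 0, 0.058, 1, -0.24, 3.07, 0, 0, 0, 0.058, 1, -0.24, 3.07, 0, 0, 0, 0.058, 1, -0.24, 3.07, 0, 0, 0, 0.058, 1, -0.24, 3.07, 0, 0, 0, 0.058, 1, -0.24, 3.07, 0, 0, 0, 0.058, 1, -0.24, 3.07, 0, 0, 0, 0.058, 1, -0.24, 3.07, 0, 0, 0, 0.058, 1, -0.24, 3.07, 0, 0, 0, 0.058, 1, 0, 0, -1.3, 0, 0, 0, 1, 0, 0, -1.3, 0, 0, 0, 1, 0, 0, -1.3, 0, 0, 0, 1, 0, 0, -1.3, 0, 0, 0, 1]
}}

```text
clock: 2.85
eef_pos: [385.9, 328.7, 160.5]
eef_rot: [-3.141, -0.0, 2.871]
wrist_force: [0.4, -0.0, 0.1]
finger_gap: 0.0
finger_force: 0.0
```

Emit:
{"api": "jog_arm", "payload": {
  "rows": [0.99, -0.245, 0, 0, 0, 0, 1, 0.99, -0.245, 0, 0, 0, 0, 1, 0.97, -0.26, 0, 0, 0, 0, 1, 0.97, -0.26, 0, 0, 0, 0, 1, 0.97, -0.26, 0, 0, 0, 0, 1, 0.97, -0.26, 0, 0, 0, 0, 1, 0.97, -0.26, 0, 0, 0, 0, 1, 0.97, -0.26, 0, 0, 0, 0, 1, 0.97, -0.26, 0, 0, 0, 0, 1, 0.97, -0.26, 0, 0, 0, 0, 1, 0.97, -0.26, 0, 0, 0, 0, 1, 0.97, -0.26, 0, 0, 0, 0, 1]
}}

```text
clock: 3.85
eef_pos: [503.3, 297.3, 160.5]
eef_rot: [-3.14, -0.002, 2.871]
wrist_force: [-5.9, 1.3, -3.5]
finger_gap: 0.4
finger_force: 2.7
```

Emit:
{"api": "jog_arm", "payload": {
  "rows": [0.39, -0.105, 0, 0, 0, 0, 1, 0.39, -0.105, 0, 0, 0, 0, 1, 0.39, -0.105, 0, 0, 0, 0, 1]
}}

```text
clock: 4.1
eef_pos: [514.4, 294.3, 160.5]
eef_rot: [-3.14, -0.002, 2.871]
wrist_force: [-5.9, 1.6, -5.1]
finger_gap: 0.5
finger_force: 3.1
```

Emit:
{"api": "jog_arm", "payload": {
  "rows": [0.29, -0.08, 0, 0, 0, 0, 1, 0.29, -0.08, 0, 0, 0, 0, 1]
}}

```text
clock: 4.27
eef_pos: [519.9, 292.8, 160.5]
eef_rot: [-3.14, -0.002, 2.871]
wrist_force: [-6.0, 2.0, -6.6]
finger_gap: 0.2
finger_force: 3.6
```

Emit:
{"api": "jog_arm", "payload": {
  "rows": [0.2, -0.05, 0, 0, 0, 0, 1, 0, 0, 0, 0, 0, 0, 1]
}}

```text
clock: 4.43
eef_pos: [520.7, 292.7, 160.4]
eef_rot: [-3.139, -0.005, 2.871]
wrist_force: [-15.7, 2.6, -1.9]
finger_gap: 0.4
finger_force: 8.0
```

Emit:
{"api": "jog_arm", "payload": {
  "rows": [-1.93, 0.52, 0, 0, 0, 0, 1, -1.93, 0.52, 0, 0, 0, 0, 1, -1.93, 0.52, 0, 0, 0, 0, 1, -1.93, 0.52, 0, 0, 0, 0, 1, -1.93, 0.52, 0, 0, 0, 0, 1, -1.93, 0.52, 0, 0, 0, 0, 1, -1.93, 0.52, 0, 0, 0, 0, 1, 0, 0, 2, 0, 0, 0, 1, 0, 0, 2, 0, 0, 0, 1, 0, 0, 2, 0, 0, 0, 1]
}}

```text
clock: 5.27
eef_pos: [387.7, 328.9, 222.7]
eef_rot: [3.141, 0.001, 2.871]
wrist_force: [0.6, 0.2, -0.7]
finger_gap: 0.5
finger_force: 0.0
```

```bash
python3 - <<'E'
from h import *
grab('scene','s2')
q=cv2.imread('pics/s2.png');cv2.imwrite('pics/cd.png',cv2.resize(q[60:220,190:330],None,fx=3.5,fy=3.5,interpolation=cv2.INTER_CUBIC))
E
```

```text
(no output)
```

View pics/cd.png

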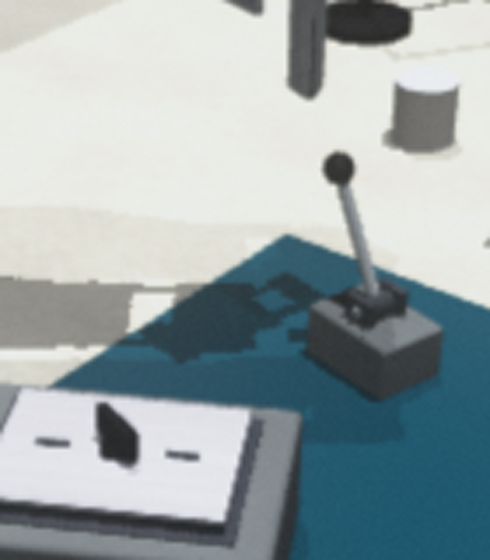

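The lever ball is back at full-image pixel (287,108), the same as at the start, so it has sprung back. Next is the wing.

Emit:
{"api": "jog_arm", "payload": {
  "rows": [0.94, -3.16, 0, 0, 0, -0.006, 0.5, 0.94, -3.16, 0, 0, 0, -0.006, 0.5, 0.94, -3.16, 0, 0, 0, -0.006, 0.5, 0.94, -3.16, 0, 0, 0, -0.006, 0.5, 0.94, -3.16, 0, 0, 0, -0.006, 0.5, 0.94, -3.16, 0, 0, 0, -0.006, 0.5, 0.94, -3.16, 0, 0, 0, -0.006, 0.5, 0.94, -3.16, 0, 0, 0, -0.006, 0.5, 0.94, -3.16, 0, 0, 0, -0.006, 0.5, 0.94, -3.16, 0, 0, 0, -0.006, 0.5, 0.94, -3.16, 0, 0, 0, -0.003, 0.5, 0.94, -3.16, 0, 0, 0, -0.003, 0.5, 0, 0, -2, 0, 0, 0, 0.5, 0, 0, -2, 0, 0, 0, 0.5, 0, 0, -2, 0, 0, 0, 0.5, 0, 0, 0, 0, 0, 0, 0.5]
}}

```text
clock: 6.65
eef_pos: [499.1, -50.8, 158.3]
eef_rot: [-3.14, -0.004, 2.804]
wrist_force: [-0.9, 0.3, -0.7]
finger_gap: 47.0
finger_force: 0.0
```

```bash
python3 - <<'E'
from h import *
grab('wrist','w1');s=manip.read_state();print(s['joints'],s['eef_pos'])
E
```

```text
[-1.73689482e-01  2.47585927e-01  1.71673293e+00 -4.93488400e-04
  1.17948765e+00 -1.40726177e+00] [499.75338496 -50.647991   160.46548181]
```

View pics/w1.png

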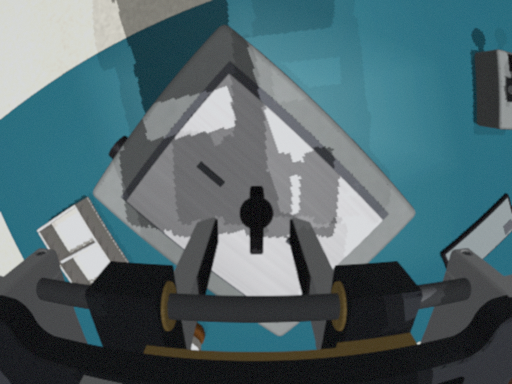

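The wing runs vertically at (257,220), midway between the fingertips. Now I'll descend around it and close.

Emit:
{"api": "jog_arm", "payload": {
  "rows": [0, 0, -1.1, 0, 0, 0, 0.5, 0, 0, -1.1, 0, 0, 0, 0.5, 0, 0, -1.0, 0, 0, 0, 0.5, 0, 0, 0, 0, 0, 0, 1, 0, 0, 0, 0, 0, 0, 1, 0, 0, 0, 0, 0, 0, 1, 0, 0, 0, 0, 0, 0, 1, 0, 0, 0, 0, 0, 0, 1],
  "newtons": 20
}}

```text
clock: 7.37
eef_pos: [500.4, -50.4, 129.9]
eef_rot: [3.142, 0.001, 2.805]
wrist_force: [0.2, 0.0, 0.5]
finger_gap: 17.2
finger_force: 0.0
```

Emit:
{"api": "jog_arm", "payload": {
  "rows": [0, 0, 0, 0, 0, 0, 1, 0, 0, 0, 0, 0, 0, 1, 0, 0, 0, 0, 0, 0, 1]
}}

```text
clock: 7.62
eef_pos: [500.7, -49.4, 129.8]
eef_rot: [3.14, 0.001, 2.805]
wrist_force: [3.5, 9.0, -0.1]
finger_gap: 10.2
finger_force: 20.0
```

Emit:
{"api": "jog_arm", "payload": {
  "rows": [0.03, 0.1, 0, 0, 0, 0, 1, 0, 0, 0, 0, 0, 0.084, 1, 0, 0, 0, 0, 0, 0.084, 1, 0, 0, 0, 0, 0, 0.084, 1, 0, 0, 0, 0, 0, 0.084, 1, 0, 0, 0, 0, 0, 0.084, 1, 0, 0, 0, 0, 0, 0.084, 1, 0, 0, 0, 0, 0, 0.084, 1, 0, 0, 0, 0, 0, 0.084, 1, 0, 0, 0, 0, 0, 0.084, 1, 0, 0, 0, 0, 0, 0.084, 1, 0, 0, 0, 0, 0, 0, 1, 0, 0, 0, 0, 0, 0, 1]
}}

```text
clock: 8.7
eef_pos: [500.7, -49.1, 129.8]
eef_rot: [-3.141, 0.001, -2.641]
wrist_force: [-0.1, 4.4, 4.6]
finger_gap: 9.5
finger_force: 20.0
```

```bash
python3 - <<'E'
from h import *
grab('wrist','w2')
E
```

```text
(no output)
```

View pics/w2.png

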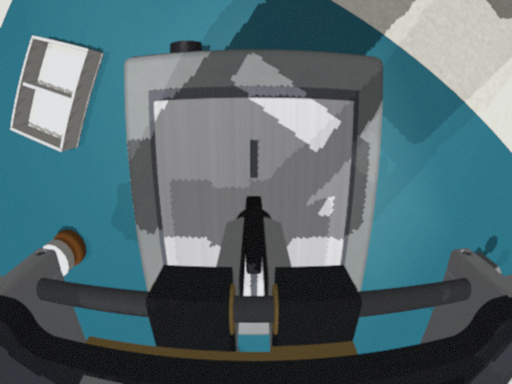

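The wing and the rib both lie on column 254 of the wrist image, so they are in line. Now I'll press.

Emit:
{"api": "jog_arm", "payload": {
  "rows": [0, 0, -0.3, 0, 0, 0, 1, 0, 0, -0.3, 0, 0, 0, 1, 0, 0, -0.2, 0, 0, 0, 1, 0, 0, 0, 0, 0, 0, 1],
  "newtons": 30
}}

```text
clock: 9.08
eef_pos: [500.7, -49.1, 122.0]
eef_rot: [-3.141, 0.001, -2.641]
wrist_force: [-1.1, 5.8, 10.8]
finger_gap: 9.5
finger_force: 30.0
```

Emit:
{"api": "jog_arm", "payload": {
  "rows": [0, 0, -0.1, 0, 0, 0, 1, 0, 0, -0.1, 0, 0, 0, 1, 0, 0, 0, 0, 0, 0, 1]
}}

```text
clock: 9.33
eef_pos: [500.8, -49.1, 121.6]
eef_rot: [-3.141, 0.001, -2.641]
wrist_force: [-10.5, 7.0, 27.2]
finger_gap: 9.2
finger_force: 30.0
```

```bash
python3 - <<'E'
from h import *
grab('top','t2'); grab('scene','s3')
for u,v in((247,217),(262,195),(285,190),(255,230),(300,265),(276,268),(315,245),(228,205)):print(u,v,pt('t1',u,v).round(1),pt('t2',u,v).round(1))
for u,v in((195,185),(200,202),(248,205),(250,185)):print('s',u,v,pt('s1',u,v).round(1),pt('s3',u,v).round(1))
print('ball',pt('s1',287,107).round(1),pt('s3',287,107).round(1));print(manip.read_state()['wrist_force'])
E
```

```text
247 217 [526.9  28.7 112.8] [527.6  28.9 104.5]
262 195 [578.3  -6.6 100.3] [533.8  -4.  415.1]
285 190 [587.  -59.6 112. ] [588.  -60.  105.4]
255 230 [497.   11.2 114.5] [476.6   8.1 443.2]
300 265 [416.7 -88.7 100.1] [423.8 -54.  487.9]
276 268 [411.6 -33.8 112.8] [420.4 -20.4 487.1]
315 245 [ 460.4 -123.   111.9] [452.1 -82.  440.8]
228 205 [557.1  72.5  98. ] [557.1  72.5  98. ]
s 195 185 [438.6 -82.3 110.5] [431.1 -75.1 103.1]
s 200 202 [ 495.7 -126.   111.6] [ 488.2 -118.6  103.5]
s 248 205 [589.9 -64.7 110.6] [584.4 -57.7 103.7]
s 250 185 [5.454e+02 1.000e-01 1.115e+02] [538.5   9.  103.5]
ball [440.9 309.5 170.6] [440.8 309.6 170.5]
[-9.80240694  6.76848278 27.53612242]
```

The depth images show the panel about 7–8 mm lower in both views, so it is flush. The hold is steady and the lever is at rest, so I'm handing in.

```bash
python3 -c "
from cell import manip
print(manip.sign_off())"
```

```text
the job is handed in; nothing more can be done
None
```

I swung the lever to its stop and it sprang back, turned the wing in line with the ribs, and handed in with the fingers holding the panel flush at about 27 N; no verdict was returned, and the phone, jar, spool and tray were never approached.

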